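# Unstack the lidded pots onto their cork mats

## Robot

A 6-joint arm with a two-finger parallel gripper is mounted at the origin on the work surface. World frame = base frame: x ahead of the robot, y to its left, z up, the work surface at z = 0. Lengths are in mm, angles in rad, forces in N, time in s.
With the tool pointing down it reaches from about 400 to 925 mm from the base axis. Payload 12.5 kg.
Tool frame: the origin (TCP) lies midway between the tips of the shut fingers; the grasp point (between the pads) lies 19 mm behind it (env.tcp_to_grasp is the distance from the TCP to the grasp point, in mm); z points along the fingers, y is the line along which they close (so a half turn about z gives the same grasp; the last joint's range is limited). The gripper opens to 95 mm and grips with 3 to 60 N. Pads are 20 mm wide; open, the fingers measure 119 mm over their backs; the gripper's body (75 mm by 180 mm) begins 59 mm behind the grasp point.
Start: joints at [-1.347, 0.491, 1.559, -0, 1.092, -0.106], TCP at [202.432, -591.327, 214.661] pointing down, gripper open.
Joint ranges: [-3.1, 3.1], [-0.84, 2.19], [0.05, 2.79], [-1.13, 4.28], [0.06, 2.93], [-2.69, 2.69]. Speed limits (rad/s): [2.22, 2.22, 2.79, 3.14, 3.14, 3.14].

## Interface

Orientations are given as [roll, pitch, yaw] about the fixed x, y, z axes, in that order (R = Rz(yaw) Ry(pitch) Rx(roll)).
In Python, from cell import env gives the robot as it stands. The module is installed in compiled form; this text tells all that it offers.
- The arm moves only by the tool step_arm, never from a script. Its argument "plan" is a list that holds one entry, the list of rows, each a list of 5 numbers: the shift along the tool's x, y, z in mm, then the turn about the tool's z in degrees, then the opening, from -1 (shut) to 1 (fully open). A call has 1 to 8 rows; each row is the pose to reach, as a shift and turn from the pose commanded when the call began, along the tool's axes at that moment; what a row does not reach only later rows make up. A row lasts 1/12 s, in which the tool goes at most 41.7 mm and 7.16 degrees, less where a joint would pass 70% of its speed; a pose out of reach is approached as far as the arm can. A call with a gripper value outside its range is refused whole. The fingers move at their own pace and stop on an object; the grip force is fixed at half the most. Time passes only in rows, so rows that repeat a pose let the fingers close. It gives the time, the measured TCP pose, the force, the opening and the grip force at its end, in the units of the state.
- env.state(): the state, without advancing time (a new reading comes with each control period).
- env.read_camera(name): name is "scene" or "side" or "wrist"; returns the picture (400x640x3 uint8, blue, green, red); there is no depth.
- env.get_calibration(name): a dict with "K" (3x3 intrinsics, pixels), "D" ([k1, k2, p1, p2, k3] as OpenCV has them; the pictures are not rectified), "extrinsics" (4x4, takes a point from world to camera coordinates). Camera axes: x right, y up, looking along -z (the intrinsics and any distortion apply to the point x, -y, -z); pixel columns grow to the right and rows downward; lengths in mm; the calibration is good to about 2 mm. A picture is of the moment at which its call begins: read the wrist's pose just before it. get_calibration takes no time and is no camera call; for the wrist camera it gives the pose at the moment of the call.
- env.job_done(): hands the job in; it is judged then, once.
The state is a dict: "t": time; "joints": joint angles; "qvel": joint speeds; "tau": joint torques, N m; "eef_pos": TCP position; "tcp_rot": TCP orientation; "ft_force": force on the tool from outside, world axes, zero at the start; "moment": the same for the moment, N m; "opening": opening from 0.0 (shut) to 1.0 (fully open); "grip_force": force on a finger pad.
Only numpy, scipy, OpenCV 4.12 (cv2) and the standard library are available. Lean on these libraries where they do the work, as an engineer would, in place of code of your own. Each camera call takes 0.05 s, during which the arm holds its last target. There are 200 camera calls.

## Task

The lidded stoneware has been piled up on the kitchen worktop: take the stack apart and set each piece upright in the middle of the cork mat of its own shape and size, wholly on the mat: the oblong dish on the oblong mat and the square pot on the square mat, both lined up with the mat's edges, the round pot on the larger round mat and the small round pot on the smaller one. Set the pieces down without dropping or tipping any, and leave the white cup and the small black bowl where they stand.

Things in the scene. Friction and masses are not known exactly. Their poses are not given: they have to be found in the camera images.
- dish_c (a point): Oblong lidded dish, 160 (x) by 66 (y) by 42 mm high, 0.35 to 0.6 kg, the bottom of the stack; it stands on the worktop and carries the square and the round pot side by side. Rigid white stoneware, closed by a flat wooden lid set inside its white rim; the top is flat, with no knob. Point: its centre, half-way up (21 mm over its underside). x runs along its length, y across it (grip it across y, 66 mm), z up.
- square_c (a point): Square lidded pot, 52 by 52 by 45 mm high, about 0.2 kg. At the start it stands on one end of the dish's lid (either end), about 41 mm from the dish's middle and within 9 degrees of parallel to the dish, with the small pot on its own lid. Rigid white stoneware, closed by a flat wooden lid set inside its white rim; the top is flat, with no knob. Point: its centre, half-way up (22.5 mm over its underside). x and y run along its sides, z up.
- round_c (a point): Round lidded pot, 58 mm in diameter, 45 mm high, about 0.2 kg. At the start it stands on the other end of the dish's lid, with nothing on it; its centre is about 82 mm from that of the square pot. Rigid white stoneware, closed by a flat wooden lid set inside its white rim; the top is flat, with no knob. Point: its centre, half-way up (22.5 mm over its underside). z up.
- small_c (a point): Small round lidded pot, 34 mm in diameter, 40 mm high, about 0.08 kg. At the start it stands on the square pot's lid, the top of the stack. Rigid white stoneware, closed by a flat wooden lid set inside its white rim; the top is flat, with no knob. Point: its centre, half-way up (20 mm over its underside). z up.
- mat_dish: Oblong cork mat, 188 (x) by 94 (y) mm, the place of the oblong dish. Fixed flat on the worktop, 4 mm thick. Origin: centre of its underside, on the worktop; z up. x runs along its length.
- mat_square: Square cork mat, 80 by 80 mm, the place of the square pot. Fixed flat on the worktop, 4 mm thick. Origin: centre of its underside, on the worktop; z up. x and y run along its sides.
- mat_round: The larger round cork mat, 86 mm in diameter, the place of the round pot. Fixed flat on the worktop, 4 mm thick. Origin: centre of its underside, on the worktop; z up.
- mat_small: The smaller round cork mat, 62 mm in diameter, the place of the small round pot. Fixed flat on the worktop, 4 mm thick. Origin: centre of its underside, on the worktop; z up.
- cup: Bystander: white open cup without a handle, 66 mm across its rim, 55 mm high, loose on the worktop nearer the robot than the mats. Origin: centre of its underside; z up. Leave it alone.
- bowl: Bystander: small black open bowl, 84 mm across its rim, 48 mm high, loose on the worktop nearer the robot than the mats. Origin: centre of its underside; z up. Leave it alone.
Mind the look-alikes: they are no part of the job. Leave any pink look-alike of the part that bears dish_c alone. What is shaped like the part that bears round_c but purple is not meant.

How it is judged (in metres and radians):
At the end, for the whole second after the job is handed in: Each of the four pieces stands upright (within 0.1 rad) and at rest on its own mat, its centre within 14 mm of the mat's centre (that is, wholly on the mat), the oblong dish and the square pot within 0.2 rad of the mat's edges (the square pot in any of its four turns) (horizontal distance between dish_c and mat_dish below 0.014 m and z of dish_c in the frame of mat_dish between 0.021 and 0.029 m and angle between each of dish_c, square_c, round_c, small_c's own z axis and vertical below 0.1 rad and linear speed of each of dish, square, round, small below 0.02 m/s and angular speed of each of dish, square, round, small below 0.2 rad/s and horizontal distance between square_c and mat_square below 0.014 m and z of square_c in the frame of mat_square between 0.0225 and 0.0305 m and horizontal distance between round_c and mat_round below 0.014 m and z of round_c in the frame of mat_round between 0.0225 and 0.0305 m and horizontal distance between small_c and mat_small below 0.014 m and z of small_c in the frame of mat_small between 0.02 and 0.028 m and angle between the x axis of dish_c and the x axis of mat_dish, either way round below 0.2 rad and (angle between the x axis of square_c and the x axis of mat_square, either way round below 0.2 rad or angle between the x axis of square_c and the y axis of mat_square, either way round below 0.2 rad)); the robot touches nothing.
It fails at once if a piece of the stack is tipped over (more than 35 degrees) (angle between any of dish_c, square_c, round_c, small_c's own z axis and vertical above 0.6 rad).
It fails at once if a piece of the stack is dropped (moves free of the fingers at over 0.8 m/s, a fall of more than about 3 cm) ((linear speed of dish above 0.8 m/s and contact force between the fingers and dish below 0.1 N) or (linear speed of square above 0.8 m/s and contact force between the fingers and square below 0.1 N) or (linear speed of round above 0.8 m/s and contact force between the fingers and round below 0.1 N) or (linear speed of small above 0.8 m/s and contact force between the fingers and small below 0.1 N)).
It fails at once if the white cup is shifted by more than 3 cm or upset (distance of cup from where it was at the start of the episode above 0.03 m or angle between cup's own z axis and vertical above 0.5 rad).
It fails at once if the black bowl is shifted by more than 3 cm or upset (distance of bowl from where it was at the start of the episode above 0.03 m or angle between bowl's own z axis and vertical above 0.5 rad).
It also fails if it takes over 115 s, if anything falls off the work surface, if the arm or the gripper's body presses on something with over 40 N, if the wrist force passes 120 N, or if a joint passes its speed limit or range.

## Working session

There is one attempt and no reset: what is moved stays moved. The work goes in short steps, Python scripts to look and compute and a tool call to move; the robot and the scene stay as the last step left them, time stands still between calls to the robot, and variables do not carry over. Pictures are saved under pics/ and viewed, at most 14 in all, crops included, and the job is handed in when it is done.

Besides the shell and the picture viewer there is one more tool, called after "Call:" as name(argument=value, ...) on one line, values as JSON. step_arm: Moves the arm, as the interface text tells. Its arguments: {"type":"object","properties":{"plan":{"type":"array"}},"required":["plan"]}

```bash
mkdir -p pics && python3 - <<'E'
from cell import env
import cv2
for n in ["scene","side"]:
    cv2.imwrite(f"pics/{n}0.png",env.read_camera(n))
    c=env.get_calibration(n);print(n,c["K"],c["D"],c["extrinsics"])
print(env.state())
E
```

```text
scene [[512.39688634   0.         311.39306737]
 [  0.         512.39688634 196.34703781]
 [  0.           0.           1.        ]] [-0.07833272  0.          0.          0.          0.        ] [[ 6.58054872e-01  7.52969033e-01  1.19252609e-03 -3.55950834e+02]
 [-5.52994354e-01  4.82211534e-01  6.79462494e-01  2.45959150e+02]
 [ 5.11039167e-01 -4.47783065e-01  7.33709273e-01 -1.57820204e+03]
 [ 0.00000000e+00  0.00000000e+00  0.00000000e+00  1.00000000e+00]]
side [[482.45966746   0.         321.11292535]
 [  0.         482.45966746 204.91753212]
 [  0.           0.           1.        ]] [-0.10782866  0.          0.          0.          0.        ] [[-9.23161303e-01 -3.83742633e-01  2.26892340e-02  4.70674185e+02]
 [ 2.11843469e-01 -4.58599985e-01  8.63022826e-01 -1.74818559e+02]
 [-3.20773369e-01  8.01515843e-01  5.04655129e-01 -1.16099047e+03]
 [ 0.00000000e+00  0.00000000e+00  0.00000000e+00  1.00000000e+00]]
{'t': 0.1, 'joints': array([-1.34659817e+00,  4.91496288e-01,  1.55939022e+00,  5.08804161e-06,
        1.09173118e+00, -1.05592402e-01]), 'qvel': array([ 1.20029961e-04,  9.99589392e-05, -1.17121944e-03, -4.87362551e-05,
       -6.24639447e-04,  1.28222282e-04]), 'tau': array([ 4.45623838e-03, -6.13620114e+01, -2.58606058e+01,  6.93661650e-02,
        4.70131938e-02, -5.04421405e-05]), 'eef_pos': array([ 202.38013008, -591.08996174,  214.12146164]), 'tcp_rot': array([-3.14057380e+00, -1.12522532e-04,  3.29788151e-01]), 'ft_force': array([-0.12513701,  0.63766805,  0.44016324]), 'moment': array([ 0.01859785, -0.07869573,  0.00042138]), 'grip_force': 0.0, 'opening': 0.9987546995750138}
```

View pics/scene0.png

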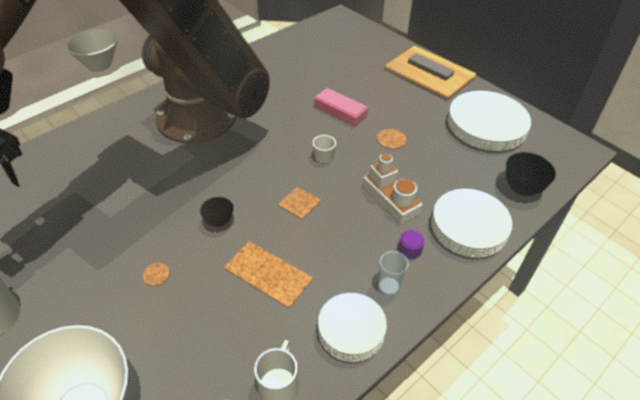

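View pics/side0.png

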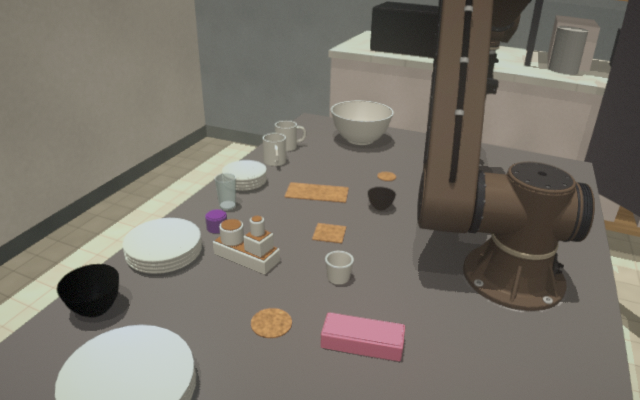

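The scene camera shows the stack at (393,195), with the small pot at (386,161), the square pot at (383,175) and the round pot at (404,192). Look-alikes are the pink dish at (340,106) and the purple round pot at (411,244); neither is wanted. The mats are the oblong one at (268,273), the square one at (300,203), and two round ones at (391,138) and (156,274).

```bash
cat > h.py <<'E'
from cell import env
import cv2, numpy as np
def cal(n):
    c=env.get_calibration(n); return np.array(c["K"]),np.array(c["D"]),np.array(c["extrinsics"])
def p2w(c,px,z):
    "pixels -> world points on the plane at height z"
    K,D,E=c
    u=cv2.undistortPoints(np.float64(px).reshape(-1,1,2),K,D)[:,0]
    d=np.c_[u[:,0],-u[:,1],-np.ones(len(u))]@E[:3,:3]
    o=-E[:3,:3].T@E[:3,3]
    return o+d*((z-o[2])/d[:,2])[:,None]
def w2p(c,P):
    K,D,E=c; M=np.diag([1.,-1,-1]); R=M@E[:3,:3]
    return cv2.projectPoints(np.float64(P).reshape(-1,1,3),cv2.Rodrigues(R)[0],M@E[:3,3],K,D)[0][:,0]
def orange(im):
    h=cv2.cvtColor(im,cv2.COLOR_BGR2HSV)
    return cv2.morphologyEx(cv2.inRange(h,(3,110,70),(22,255,255)),cv2.MORPH_CLOSE,np.ones((3,3)))
def blobs(n,im,c,amin=40,zf=lambda p:4):
    for k in cv2.findContours(orange(im),cv2.RETR_EXTERNAL,cv2.CHAIN_APPROX_NONE)[0]:
        if cv2.contourArea(k)<amin: continue
        ctr=k[:,0].mean(0); z=zf(ctr)
        W=p2w(c,k[:,0],z)[:,:2].astype(np.float32)
        r=cv2.minAreaRect(W); m=cv2.moments(W.reshape(-1,1,2)); 
        print(n,ctr.round(0),"z",z,"cen",np.round([m['m10']/m['m00'],m['m01']/m['m00']],1),"rect",np.round(r[0],1),np.round(r[1],1),round(r[2],1),"eqd",round(2*np.sqrt(abs(m['m00'])/np.pi),1))
E
python3 - <<'E'
from h import *
for n in ["scene","side"]:
    im=env.read_camera(n); blobs(n,im,cal(n))
    x,y=(340,130) if n=="scene" else (190,195)
    cv2.imwrite(f"pics/{n}1.png",cv2.resize(im[y:y+110,x:x+110],None,fx=5,fy=5,interpolation=cv2.INTER_CUBIC))
a=cv2.imread("pics/scene1.png");b=cv2.imread("pics/side1.png")
cv2.imwrite("pics/both1.png",cv2.resize(np.hstack([a,b]),(800,400)))
E
```

```text
scene [156. 274.] z 4 cen [ 435.7 -388.4] rect [ 435.5 -388.4] [58. 61.] 60.9 eqd 59.1
scene [269. 274.] z 4 cen [ 603.1 -189.1] rect [ 603.2 -189.1] [188.9  95.4] 14.9 eqd 148.4
scene [408. 205.] z 4 cen [679.6 216. ] rect [677.5 216.3] [57.7 22.2] 71.8 eqd 22.7
scene [299. 202.] z 4 cen [483.6   7.5] rect [482.7   7.7] [79.7 81.5] 12.0 eqd 88.0
scene [388. 191.] z 4 cen [606.2 212.2] rect [605.7 208.3] [29.3 55.4] 42.7 eqd 32.4
scene [405. 186.] z 4 cen [625.5 260.7] rect [625.4 261.3] [45.3 49.3] 9.1 eqd 46.4
scene [391. 139.] z 4 cen [468.3 375.7] rect [468.8 376.3] [83.3 84. ] 78.7 eqd 82.6
scene [430.  71.] z 4 cen [316.6 737.5] rect [311. 742.] [266.9 199.8] 5.7 eqd 245.3
side [271. 323.] z 4 cen [466.4 379.2] rect [466.2 379.7] [84.3 83. ] 24.4 eqd 83.4
side [243. 250.] z 4 cen [664.7 170.9] rect [646.6 171.6] [27.3 80.2] 76.7 eqd 24.8
side [258. 236.] z 4 cen [647.2 104.7] rect [653.9  96.4] [46.4 45.6] 76.8 eqd 27.1
side [329. 233.] z 4 cen [481.4  12.2] rect [481.4  12.1] [78.  79.7] 12.5 eqd 84.9
side [231. 224.] z 4 cen [745.1  86.2] rect [743.9  87.5] [50.5 46.1] 24.8 eqd 48.5
side [623. 223.] z 4 cen [-309.  -402.1] rect [-306.3 -419.2] [169.   97.8] 81.6 eqd 107.3
side [317. 192.] z 4 cen [ 600.8 -183.8] rect [ 601.1 -183.6] [185.4  93.7] 15.1 eqd 142.0
side [386. 176.] z 4 cen [ 433.3 -382.5] rect [ 432.9 -380.4] [57.2 51.3] 25.4 eqd 54.2
```

View pics/both1.png

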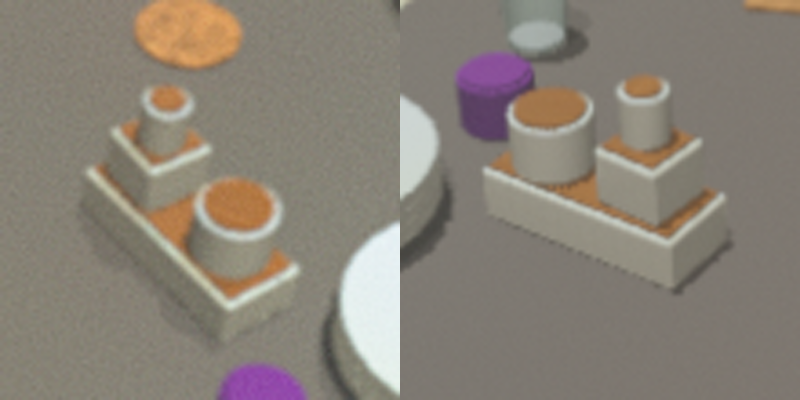

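The crop shows the white stack: small pot on the square pot, round pot at the other end of the white dish. The pink dish is elsewhere and the purple pot stands apart. Next I compute poses from the rim and lid pixels.

```bash
python3 - <<'E'
from h import *
d={"scene":dict(small=[(386.5,157)],round=[(405.2,186.9)],dish=[(364.8,177.3),(402.7,213.9),(421.7,203.7)],sq=[(371.6,165.8),(382.6,177.3),(397.8,171.3)]),
"side":dict(small=[(256.6,218.7)],round=[(231.3,224.7)],dish=[(213.7,241.8),(263.7,259.9),(278.6,249.5)],sq=[(244.5,236.3),(260.1,245.3),(272.5,233.5)])}
Z=dict(small=127,round=87,dish=42,sq=87)
for n in d:
  c=cal(n)
  for k,v in d[n].items():
    W=p2w(c,v,Z[k])[:,:2]
    if len(W)==1: print(n,k,W.round(1))
    else:
      a,b,e=W; print(n,k,"cen",((a+e)/2).round(1),"angs",[round(float(np.degrees(np.arctan2(*(q-p)[::-1]))),1) for p,q in((a,b),(b,e))],"len",np.linalg.norm(b-a).round(1),np.linalg.norm(e-b).round(1))
c=cal("wrist");print(c[0],c[2].round(3))
for n,pts in dict(scene=[(324,141),(217,203)],side=[(340,260),(382,192)]).items():
  print(n,"cup,bowl",p2w(cal(n),pts,50).round(0))
E
```

```text
scene small [[597.1 198.2]]
scene round [[674.5 188.9]]
scene dish cen [636.1 192.8] angs [-7.5, 81.9] len 152.1 61.9
scene sq cen [596.7 198. ] angs [-10.8, 76.8] len 47.9 45.9
side small [[592.4 201.7]]
side round [[668.  196.5]]
side dish cen [625.8 204.2] angs [174.6, -103.9] len 148.6 53.4
side sq cen [585.9 207.8] angs [161.6, -93.4] len 53.8 55.1
[[279.49646797   0.         323.97921743]
 [  0.         279.49646797 194.12248834]
 [  0.           0.           1.        ]] [[ 3.24000e-01 -9.46000e-01 -1.00000e-03 -6.24273e+02]
 [ 9.15000e-01  3.14000e-01 -2.54000e-01  2.94500e+01]
 [ 2.40000e-01  8.20000e-02  9.67000e-01 -3.90707e+02]
 [ 0.00000e+00  0.00000e+00  0.00000e+00  1.00000e+00]]
scene cup,bowl [[ 386.  182.   50.]
 [ 384. -174.   50.]]
side cup,bowl [[ 391.  173.   50.]
 [ 395. -187.   50.]]
```

Call:
step_arm(plan=[[[627,-621,-50,29,1],[627,-621,-50,29,1],[627,-621,-50,29,1],[627,-621,-50,29,1],[627,-621,-50,29,1],[627,-621,-50,29,1],[627,-621,-50,29,1],[627,-621,-50,29,1]]])

```text
t: 0.87
eef_pos: [350.5, -291.6, 233.7]
tcp_rot: [3.141, -0.0, -0.177]
ft_force: [1.4, -0.5, -0.1]
opening: 1.0
grip_force: 0.0
```

```bash
cat >> h.py <<'E'
def go(x,y,z,yaw):
    "shift in tool axes from the measured pose to TCP target; yaw deg"
    s=env.state(); p=s["eef_pos"]; a=s["tcp_rot"][2]; d=np.array([x,y,z])-p
    t=(np.degrees(a)-yaw+180)%360-180
    print("t",round(s["t"],2),"tcp",p.round(1),"yaw",round(float(np.degrees(a)),1),"rot",s["tcp_rot"].round(3),"open",round(s["opening"],3),"grip",round(s["grip_force"],1),"F",s["ft_force"].round(1))
    print("shift",np.round([np.cos(a)*d[0]+np.sin(a)*d[1],np.sin(a)*d[0]-np.cos(a)*d[1],-d[2],t],1))
E
python3 -c "
from h import *
go(594,200,260,-10)"
```

```text
t 0.87 tcp [ 350.5 -291.6  233.7] yaw -10.1 rot [ 3.141 -0.    -0.177] open 1.0 grip 0.0 F [ 1.4 -0.5 -0.1]
shift [ 1.532e+02 -5.268e+02 -2.630e+01 -1.000e-01]
```

Call:
step_arm(plan=[[[153,-524,-26,0,1],[153,-524,-26,0,1],[153,-524,-26,0,1],[153,-524,-26,0,1],[153,-524,-26,0,1],[153,-524,-26,0,1],[153,-524,-26,0,1],[153,-524,-26,0,1]]])

```text
t: 1.53
eef_pos: [498.6, 7.0, 249.5]
tcp_rot: [3.141, -0.0, -0.176]
ft_force: [1.8, -1.4, 0.3]
opening: 1.001
grip_force: 0.0
```

```bash
python3 -c "
from h import *
go(594,200,260,-10)"
```

```text
t 1.53 tcp [498.6   7.  249.5] yaw -10.1 rot [ 3.141 -0.    -0.176] open 1.001 grip 0.0 F [ 1.8 -1.4  0.3]
shift [ 6.010e+01 -2.068e+02 -1.050e+01 -1.000e-01]
```

Call:
step_arm(plan=[[[55,-190,-10,0,1],[55,-190,-10,0,1],[55,-190,-10,0,1],[55,-190,-10,0,1],[55,-190,-10,0,1],[55,-190,-10,0,1],[55,-190,-10,0,1],[55,-190,-10,0,1]]])

```text
t: 2.2
eef_pos: [585.1, 181.9, 258.9]
tcp_rot: [3.141, 0.001, -0.176]
ft_force: [-0.4, 0.1, -0.2]
opening: 1.002
grip_force: 0.0
```

```bash
python3 -c "
from h import *
go(594,200,260,-10)
c=cal('wrist'); im=env.read_camera('wrist'); cv2.imwrite('pics/w1.png',im); np.savez('w1.npz',*c)
print('cam',(-c[2][:3,:3].T@c[2][:3,3]).round(0)); print(w2p(c,[[595,200,127],[671,193,87],[593,201,87],[632,197,42]]).round(0))"
```

```text
t 2.2 tcp [585.1 181.9 258.9] yaw -10.1 rot [ 3.141e+00  1.000e-03 -1.760e-01] open 1.002 grip 0.0 F [-0.4  0.1 -0.2]
shift [  5.5 -19.4  -1.1  -0.1]
cam [655. 170. 430.]
[[306. 181.]
 [302. 110.]
 [308. 176.]
 [307. 141.]]
```

View pics/w1.png

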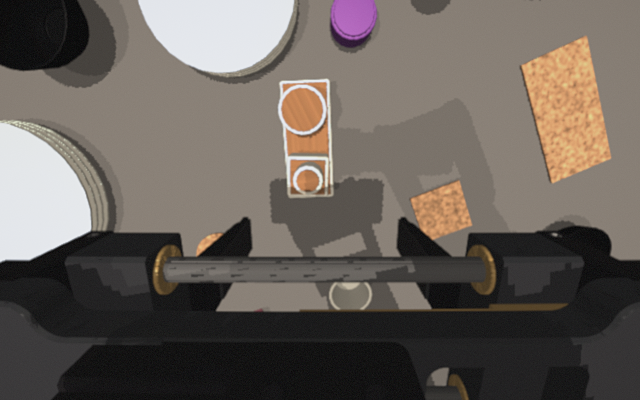

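The wrist view shows the small pot at (307,180), the square pot (corners about (288,158) to (331,195)), the round pot at (303,109) and the dish's far edge at (280,82) to (329,80). This agrees with my estimates within about 5 mm.

```bash
python3 - <<'E'
from h import *
f=np.load('w1.npz'); c=[f[k] for k in f]
print(p2w(c,[(307.5,180)],127).round(1),p2w(c,[(302.8,109.7)],87).round(1))
s=p2w(c,[(288,158),(327.5,157),(331,195.5),(289,196.5)],87)[:,:2]; print(s.round(1),s.mean(0).round(1))
e=p2w(c,[(280.5,82),(328.5,80.5),(332,196)],42)[:,:2]; print(e.round(1),((e[0]+e[2])/2).round(1),np.degrees(np.arctan2(*(e[1]-e[2])[::-1])).round(1))
im=cv2.imread('pics/w1.png'); blobs('w',im,c,150)
go(596,200,93,-10)
E
```

```text
[[595.7 198.7 127. ]] [[671.6 192.   87. ]]
[[619.  220.9]
 [611.8 173. ]
 [562.9 177. ]
 [570.9 229.7]] [591.2 200.1]
[[712.8 216.8]
 [703.7 155.1]
 [549.8 176.6]] [631.3 196.7] -8.0
w [459. 387.] z 4 cen [118.3  -1.9] rect [114.   -2.5] [72.2 20.8] 25.8 eqd 31.9
w [465. 309.] z 4 cen [ 279.9 -111.7] rect [296.6 -22.2] [360.7  12.5] 79.6 eqd 45.1
w [484. 269.] z 4 cen [364.1 -58.2] rect [365.9 -54.1] [98.3 41.7] 4.6 eqd 49.7
w [164. 269.] z 4 cen [460.4 482.9] rect [460.9 478. ] [42.8 97.5] 66.8 eqd 49.5
w [208. 242.] z 4 cen [497.  393.5] rect [498.  394.4] [15.2 59.3] 30.0 eqd 27.6
w [442. 210.] z 4 cen [484.2   8.9] rect [483.2   9.4] [80.6 80. ] 12.0 eqd 87.8
w [307. 181.] z 4 cen [570.6 210.9] rect [570.7 211.4] [31.2 30.2] 79.9 eqd 31.3
w [309. 140.] z 4 cen [628.6 197.7] rect [637.1 198.6] [60.3 51.3] 81.4 eqd 47.1
w [302. 109.] z 4 cen [676.2 198.9] rect [675.7 199.3] [57.  57.5] 79.9 eqd 57.4
w [567. 109.] z 4 cen [ 603.5 -187.4] rect [ 603.3 -187.4] [187.8  95.3] 14.7 eqd 149.0
t 2.25 tcp [585.2 181.4 259.2] yaw -10.1 rot [ 3.141  0.    -0.177] open 1.002 grip 0.0 F [-0.1  0.2 -0. ]
shift [ 7.400e+00 -2.030e+01  1.662e+02 -1.000e-01]
```

Call:
step_arm(plan=[[[7,-19,0,0,1],[7,-19,40,0,1],[7,-19,80,0,1],[7,-19,115,0,1],[7,-19,140,0,1],[7,-19,155,0,1],[7,-19,163,0,1],[7,-19,163,0,1]]])

```text
t: 2.92
eef_pos: [595.2, 198.5, 95.1]
tcp_rot: [3.141, 0.002, -0.178]
ft_force: [-0.2, -0.0, 0.6]
opening: 0.996
grip_force: 0.0
```

Call:
step_arm(plan=[[[0,0,0,0,-0.2],[0,0,0,0,-0.2],[0,0,0,0,-0.4],[0,0,0,0,-0.6],[0,0,0,0,-1],[0,0,0,0,-1],[0,0,0,0,-1],[0,0,0,0,-1]]])

```text
t: 3.58
eef_pos: [595.8, 199.7, 96.4]
tcp_rot: [3.142, -0.0, -0.176]
ft_force: [-0.6, -0.2, 0.7]
opening: 0.494
grip_force: 0.0
```

```bash
python3 -c "
from h import *
go(596,199,200,-10)"
```

```text
t 3.58 tcp [595.8 199.7  96.4] yaw -10.1 rot [ 3.142 -0.    -0.176] open 0.494 grip 0.0 F [-0.6 -0.2  0.7]
shift [ 3.000e-01  6.000e-01 -1.036e+02 -1.000e-01]
```

Call:
step_arm(plan=[[[0,0,0,0,-1],[0,0,0,0,-1],[0,0,0,0,-1],[0,0,0,0,-1],[0,0,0,0,-1],[0,0,0,0,-1],[0,0,0,0,-1],[0,0,0,0,-1]]])

```text
t: 4.25
eef_pos: [595.8, 199.6, 96.3]
tcp_rot: [3.141, 0.0, -0.176]
ft_force: [0.7, -0.8, 0.6]
opening: 0.353
grip_force: 30.0
```

Call:
step_arm(plan=[[[0,0,-5,0,-1],[0,0,-15,0,-1],[0,0,-35,0,-1],[0,0,-60,0,-1],[0,0,-85,0,-1],[0,0,-100,0,-1],[0,0,-104,0,-1],[0,0,-104,0,-1]]])

```text
t: 4.92
eef_pos: [596.2, 199.8, 201.9]
tcp_rot: [-3.141, -0.002, -0.176]
ft_force: [-0.6, -0.3, -1.4]
opening: 0.351
grip_force: 30.0
```

```bash
python3 -c "
from h import *
go(435,-387,200,-10)"
```

```text
t 4.92 tcp [596.2 199.8 201.9] yaw -10.1 rot [-3.141e+00 -2.000e-03 -1.760e-01] open 0.351 grip 30.0 F [-0.6 -0.3 -1.4]
shift [-5.57e+01  6.06e+02  1.90e+00 -1.00e-01]
```

Call:
step_arm(plan=[[[-2,20,0,0,-1],[-5,55,0,0,-1],[-9,95,0,0,-1],[-12,135,0,0,-1],[-16,175,0,0,-1],[-20,215,0,0,-1],[-23,255,0,0,-1],[-27,295,0,0,-1]]])

```text
t: 5.58
eef_pos: [516.2, -87.5, 199.3]
tcp_rot: [-3.141, 0.002, -0.176]
ft_force: [1.1, -0.1, -1.2]
opening: 0.352
grip_force: 30.0
```

Call:
step_arm(plan=[[[-4,40,0,0,-1],[-8,80,0,0,-1],[-12,120,0,0,-1],[-15,160,0,0,-1],[-19,200,0,0,-1],[-23,240,0,0,-1],[-26,275,0,0,-1],[-28,295,0,0,-1]]])

```text
t: 6.25
eef_pos: [436.5, -374.5, 199.0]
tcp_rot: [-3.141, 0.001, -0.178]
ft_force: [-0.6, 0.6, -1.2]
opening: 0.354
grip_force: 30.0
```

```bash
python3 -c "
from h import *
go(435,-387,15,-10)
c=cal('wrist'); im=env.read_camera('wrist'); blobs('w',im,c,150)"
```

```text
t 6.25 tcp [ 436.5 -374.5  199. ] yaw -10.2 rot [-3.141e+00  1.000e-03 -1.780e-01] open 0.354 grip 30.0 F [-0.6  0.6 -1.2]
shift [  0.7  12.6 184.   -0.2]
w [329. 309.] z 4 cen [ 220.6 -414.7] rect [ 233.4 -344.6] [429.8  10.6] 80.3 eqd 48.0
w [384. 270.] z 4 cen [ 282.4 -434.8] rect [ 283.4 -434.1] [17.6 81. ] 85.8 eqd 30.4
w [264. 270.] z 4 cen [ 312.4 -263.4] rect [ 313.6 -265.5] [16.9 80.7] 75.2 eqd 30.0
w [324. 248.] z 4 cen [ 335.6 -355.7] rect [ 337.9 -355.7] [61.8 34. ] 79.8 eqd 46.7
w [ 35. 187.] z 4 cen [495.1  20.3] rect [494.1  14.8] [44.7 24.5] 59.7 eqd 23.1
w [335. 174.] z 4 cen [ 433.8 -389.8] rect [ 434.  -389.6] [56.8 60.1] 48.8 eqd 56.0
w [154.  60.] z 4 cen [ 612.3 -199.2] rect [ 609.2 -199.7] [24.7 46.1] 62.0 eqd 21.0
w [133.  49.] z 4 cen [ 629.5 -175.8] rect [ 632.4 -176.2] [24.3 39.9] 88.2 eqd 17.3
```

Call:
step_arm(plan=[[[0,13,20,0,-1],[0,13,55,0,-1],[0,13,90,0,-1],[0,13,120,0,-1],[0,13,145,0,-1],[0,13,160,0,-1],[0,13,165,0,-1],[0,13,165,0,-1]]])

```text
t: 6.97
eef_pos: [435.3, -383.4, 33.6]
tcp_rot: [-3.14, 0.003, -0.176]
ft_force: [0.4, -0.2, -0.5]
opening: 0.353
grip_force: 30.0
```

```bash
python3 -c "
from h import *
go(435,-388,14,-10)"
```

```text
t 6.97 tcp [ 435.3 -383.4   33.6] yaw -10.1 rot [-3.14e+00  3.00e-03 -1.76e-01] open 0.353 grip 30.0 F [ 0.4 -0.2 -0.5]
shift [ 0.6  4.6 19.6 -0.1]
```

Call:
step_arm(plan=[[[0,4,5,0,-1],[0,4,10,0,-1],[0,4,14,0,-1],[0,4,17,0,-1],[0,4,18.5,0,-1],[0,4,19,0,-1],[0,4,19,0,-1],[0,4,19,0,-1]]])

```text
t: 7.63
eef_pos: [435.3, -388.3, 16.5]
tcp_rot: [3.141, -0.0, -0.176]
ft_force: [1.0, 0.0, -0.9]
opening: 0.351
grip_force: 30.0
```

```bash
python3 -c "
from h import *
go(435,-388,14,-10)"
```

```text
t 7.63 tcp [ 435.3 -388.3   16.5] yaw -10.1 rot [ 3.141 -0.    -0.176] open 0.351 grip 30.0 F [ 1.   0.  -0.9]
shift [-0.3 -0.3  2.5 -0.1]
```

Call:
step_arm(plan=[[[0,0,1,0,-1],[0,0,2,0,-1],[0,0,3,0,-1],[0,0,3,0,-1],[0,0,3,0,0.2],[0,0,3,0,0.2],[0,0,3,0,0.2],[0,0,3,0,0.2]]])

```text
t: 8.3
eef_pos: [435.2, -388.3, 13.4]
tcp_rot: [3.141, -0.0, -0.176]
ft_force: [0.4, -0.3, -0.2]
opening: 0.568
grip_force: 0.0
```

Call:
step_arm(plan=[[[0,0,0,0,1],[0,0,0,0,1],[0,0,0,0,1],[0,0,0,0,1],[0,0,-15,0,1],[0,0,-40,0,1],[0,0,-75,0,1],[0,0,-115,0,1]]])

```text
t: 8.97
eef_pos: [434.5, -387.6, 128.4]
tcp_rot: [-3.14, 0.002, -0.176]
ft_force: [0.7, 0.0, -0.3]
opening: 0.996
grip_force: 0.0
```

```bash
python3 -c "
from h import *
go(592,200.5,200,-10)
c=cal('scene');im=env.read_camera('scene');print(w2p(c,[[435,-388,44]]));cv2.imwrite('pics/s2.png',cv2.resize(im[230:320,100:220],None,fx=5,fy=5))"
```

```text
t 8.97 tcp [ 434.5 -387.6  128.4] yaw -10.1 rot [-3.14e+00  2.00e-03 -1.76e-01] open 0.996 grip 0.0 F [ 0.7  0.  -0.3]
shift [ 5.180e+01 -6.066e+02 -7.160e+01 -1.000e-01]
[[151.64317552 263.3716093 ]]
```

View pics/s2.png

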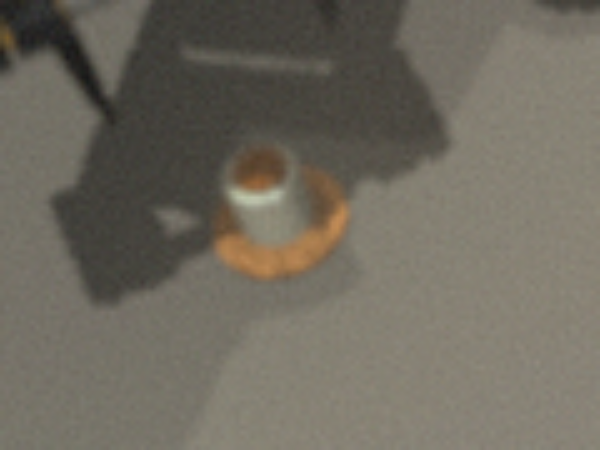

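The small pot stands upright at crop (262,185), centred on its mat. Now the square pot.

Call:
step_arm(plan=[[[2,-20,-25,0,1],[5,-60,-45,0,1],[9,-100,-60,0,1],[12,-140,-62,0,1],[15,-180,-62,0,1],[19,-220,-62,0,1],[22,-260,-62,0,1],[26,-300,-62,0,1]]])

```text
t: 9.68
eef_pos: [513.5, -95.5, 190.4]
tcp_rot: [3.141, -0.001, -0.176]
ft_force: [1.4, -0.7, 0.2]
opening: 1.0
grip_force: 0.0
```

Call:
step_arm(plan=[[[4,-40,0,0,1],[7,-80,0,0,1],[10,-120,0,0,1],[14,-160,0,0,1],[17,-200,0,0,1],[21,-240,0,0,1],[24,-275,0,0,1],[26,-300,0,0,1]]])

```text
t: 10.35
eef_pos: [591.9, 196.4, 190.1]
tcp_rot: [-3.141, -0.0, -0.175]
ft_force: [-0.1, -0.6, -0.6]
opening: 1.0
grip_force: 0.0
```

```bash
python3 -c "
from h import *
go(592,200.5,50,-10)"
```

```text
t 10.35 tcp [591.9 196.4 190.1] yaw -10.0 rot [-3.141 -0.    -0.175] open 1.0 grip 0.0 F [-0.1 -0.6 -0.6]
shift [ -0.6  -4.1 140.1  -0. ]
```

Call:
step_arm(plan=[[[0,-5,15,0,1],[0,-5,45,0,1],[0,-5,75,0,1],[0,-5,100,0,1],[0,-5,120,0,1],[0,-5,135,0,1],[0,-5,139,0,1],[0,-5,139,0,1]]])

```text
t: 11.02
eef_pos: [592.0, 198.1, 50.2]
tcp_rot: [3.141, 0.002, -0.176]
ft_force: [0.1, -0.1, 0.2]
opening: 0.999
grip_force: 0.0
```

Call:
step_arm(plan=[[[0,0,0,0,0.2],[0,0,0,0,0.2],[0,0,0,0,0.2],[0,0,0,0,-1],[0,0,0,0,-1],[0,0,0,0,-1],[0,0,0,0,-1],[0,0,0,0,-1]]])

```text
t: 11.68
eef_pos: [592.7, 198.5, 51.6]
tcp_rot: [-3.141, -0.001, -0.176]
ft_force: [-0.7, 1.7, 3.1]
opening: 0.546
grip_force: 30.0
```

```bash
python3 -c "
from h import *
go(483.5,9.5,130,12)"
```

```text
t 11.68 tcp [592.7 198.5  51.6] yaw -10.1 rot [-3.141e+00 -1.000e-03 -1.760e-01] open 0.546 grip 30.0 F [-0.7  1.7  3.1]
shift [-74.3 205.2 -78.4 -22.1]
```

Call:
step_arm(plan=[[[0,0,-5,0,-1],[0,0,-20,0,-1],[0,0,-45,0,-1],[-5,15,-70,-2,-1],[-15,45,-85,-6,-1],[-29,80,-85,-10,-1],[-43,118,-85,-15,-1],[-57,156,-85,-19,-1]]])

```text
t: 12.35
eef_pos: [507.7, 53.6, 136.7]
tcp_rot: [3.141, -0.0, 0.161]
ft_force: [0.7, -0.8, -2.1]
opening: 0.544
grip_force: 30.0
```

```bash
python3 -c "
from h import *
go(483.5,9.5,30,12)"
```

```text
t 12.35 tcp [507.7  53.6 136.7] yaw 9.2 rot [ 3.141 -0.     0.161] open 0.544 grip 30.0 F [ 0.7 -0.8 -2.1]
shift [-31.   39.7 106.7  -2.8]
```

Call:
step_arm(plan=[[[-15,20,0,-2,-1],[-29,37,10,-3,-1],[-31,40,35,-3,-1],[-31,40,60,-3,-1],[-31,40,80,-3,-1],[-31,40,95,-3,-1],[-31,40,100,-3,-1],[-31,40,100,-3,-1]]])

```text
t: 13.02
eef_pos: [484.1, 10.3, 35.5]
tcp_rot: [-3.141, 0.002, 0.208]
ft_force: [-0.7, 0.1, -1.8]
opening: 0.549
grip_force: 30.0
```

```bash
python3 -c "
from h import *
go(483.5,9.5,13.5,12)"
```

```text
t 13.02 tcp [484.1  10.3  35.5] yaw 11.9 rot [-3.141e+00  2.000e-03  2.080e-01] open 0.549 grip 30.0 F [-0.7  0.1 -1.8]
shift [-0.7  0.7 22.  -0.1]
```

Call:
step_arm(plan=[[[-1,1,6,0,-1],[-1,1,12,0,-1],[-1,1,17,0,-1],[-1,1,20,0,-1],[-1,1,21,0,-1],[-1,1,22,0,-1],[-1,1,22,0,-1],[-1,1,22,0,-1]]])

```text
t: 13.68
eef_pos: [483.9, 9.2, 14.5]
tcp_rot: [3.141, -0.0, 0.208]
ft_force: [-0.3, 0.4, -2.1]
opening: 0.546
grip_force: 30.0
```

```bash
python3 -c "
from h import *
go(483.5,9.5,13.5,12)"
```

```text
t 13.68 tcp [483.9   9.2  14.5] yaw 11.9 rot [ 3.141 -0.     0.208] open 0.546 grip 30.0 F [-0.3  0.4 -2.1]
shift [-0.3 -0.4  1.  -0.1]
```

Call:
step_arm(plan=[[[0,0,1,0,-1],[0,0,1,0,-1],[0,0,1,0,-1],[0,0,1,0,0.4],[0,0,1,0,0.4],[0,0,1,0,1],[0,0,1,0,1],[0,0,1,0,1]]])

```text
t: 14.35
eef_pos: [483.8, 9.1, 13.3]
tcp_rot: [3.142, 0.0, 0.208]
ft_force: [-0.4, -0.1, 0.5]
opening: 0.839
grip_force: 0.0
```

Call:
step_arm(plan=[[[0,0,0,0,1],[0,0,0,0,1],[0,0,0,0,1],[0,0,-15,0,1],[0,0,-40,0,1],[0,0,-75,0,1],[0,0,-115,0,1],[0,0,-145,0,1]]])

```text
t: 15.02
eef_pos: [483.9, 9.2, 160.9]
tcp_rot: [3.141, -0.001, 0.208]
ft_force: [0.7, -0.2, 0.4]
opening: 0.996
grip_force: 0.0
```

```bash
python3 -c "
from h import *
go(671.5,192.5,160,-9)"
```

```text
t 15.02 tcp [483.9   9.2 160.9] yaw 11.9 rot [ 3.141e+00 -1.000e-03  2.080e-01] open 0.996 grip 0.0 F [ 0.7 -0.2  0.4]
shift [ 221.4 -140.7    0.9   20.9]
```

Call:
step_arm(plan=[[[20,-13,0,3,1],[50,-32,0,6,1],[83,-53,0,9,1],[116,-74,0,12,1],[149,-95,0,15,1],[180,-114,0,18,1],[206,-131,0,21,1],[221,-140,0,21,1]]])

```text
t: 15.68
eef_pos: [672.7, 194.2, 157.7]
tcp_rot: [-3.141, -0.0, -0.161]
ft_force: [0.1, 0.5, -0.4]
opening: 0.999
grip_force: 0.0
```

```bash
python3 -c "
from h import *
c=cal('wrist'); im=env.read_camera('wrist'); cv2.imwrite('pics/w3.png',im); np.savez('w3.npz',*c)
print(w2p(c,[[671.5,192.5,87],[483.5,9.5,49]]).round(0))
go(671.5,192.5,52,-9)"
```

```text
[[327. 203.]
 [504. 321.]]
t 15.73 tcp [673.7 195.2 157.5] yaw -9.0 rot [-3.141e+00 -1.000e-03 -1.580e-01] open 1.001 grip 0.0 F [-2.7  0.  -0.5]
shift [ -1.7   3.  105.5  -0. ]
```

View pics/w3.png

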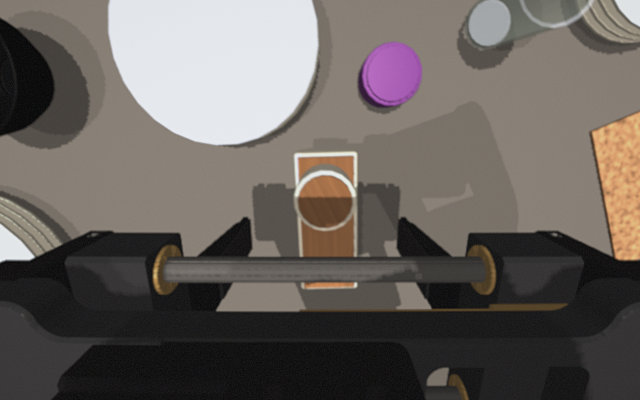

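The round pot is at (325,200) on the dish, about 3 mm from prediction, and the dish is undisturbed. The purple pot at (391,74) is clear of the fingers.

Call:
step_arm(plan=[[[0,1,15,0,1],[0,1,40,0,1],[0,1,65,0,1],[0,1,85,0,1],[0,1,98,0,1],[0,1,105,0,1],[0,1,106,0,1],[0,1,106,0,1]]])

```text
t: 16.4
eef_pos: [671.3, 190.7, 52.8]
tcp_rot: [-3.142, -0.0, -0.159]
ft_force: [-0.8, -1.0, -1.0]
opening: 1.003
grip_force: 0.0
```

Call:
step_arm(plan=[[[0,0,0,0,0.3],[0,0,0,0,0.3],[0,0,0,0,0.3],[0,0,0,0,-1],[0,0,0,0,-1],[0,0,0,0,-1],[0,0,0,0,-1],[0,0,0,0,-1]]])

```text
t: 17.07
eef_pos: [671.2, 190.9, 52.6]
tcp_rot: [-3.141, -0.0, -0.159]
ft_force: [0.2, 1.0, 1.7]
opening: 0.605
grip_force: 30.0
```

```bash
python3 -c "
from h import *
go(468,377,130,-9)"
```

```text
t 17.07 tcp [671.2 190.9  52.6] yaw -9.1 rot [-3.141 -0.    -0.159] open 0.605 grip 30.0 F [0.2 1.  1.7]
shift [-2.301e+02 -1.516e+02 -7.740e+01 -1.000e-01]
```

Call:
step_arm(plan=[[[0,0,-5,0,-1],[0,0,-20,0,-1],[0,0,-45,0,-1],[-12,-8,-70,0,-1],[-35,-23,-80,0,-1],[-65,-43,-80,0,-1],[-97,-64,-80,0,-1],[-130,-86,-80,0,-1]]])

```text
t: 17.73
eef_pos: [555.1, 296.5, 132.6]
tcp_rot: [3.141, -0.0, -0.16]
ft_force: [0.9, 0.9, -1.4]
opening: 0.606
grip_force: 30.0
```

Call:
step_arm(plan=[[[-33,-22,0,0,-1],[-66,-43,0,0,-1],[-88,-57,10,0,-1],[-99,-65,30,0,-1],[-100,-66,55,0,-1],[-100,-66,75,0,-1],[-100,-66,85,0,-1],[-100,-66,85,0,-1]]])

```text
t: 18.4
eef_pos: [467.2, 376.6, 45.4]
tcp_rot: [3.139, 0.003, -0.159]
ft_force: [-0.2, 0.2, -1.7]
opening: 0.606
grip_force: 30.0
```

```bash
python3 -c "
from h import *
go(468,377,14,-9)"
```

```text
t 18.4 tcp [467.2 376.6  45.4] yaw -9.1 rot [ 3.139e+00  3.000e-03 -1.590e-01] open 0.606 grip 30.0 F [-0.2  0.2 -1.7]
shift [ 0.7 -0.6 31.4 -0.1]
```

Call:
step_arm(plan=[[[-1,0,8,0,-1],[-1,0,16,0,-1],[-1,0,23,0,-1],[-1,0,27,0,-1],[-1,0,29,0,-1],[-1,0,30,0,-1],[-1,0,30,0,-1],[-1,0,30,0,-1]]])

```text
t: 19.07
eef_pos: [467.2, 377.4, 17.5]
tcp_rot: [-3.141, -0.0, -0.159]
ft_force: [0.3, 0.3, -0.7]
opening: 0.604
grip_force: 30.0
```

```bash
python3 -c "
from h import *
go(467,377,14.5,-9)"
```

```text
t 19.07 tcp [467.2 377.4  17.5] yaw -9.1 rot [-3.141 -0.    -0.159] open 0.604 grip 30.0 F [ 0.3  0.3 -0.7]
shift [-0.1  0.4  3.  -0.1]
```

Call:
step_arm(plan=[[[0,0,1,0,-1],[0,0,2,0,-1],[0,0,3,0,-1],[0,0,3,0,-1],[0,0,3,0,0.5],[0,0,3,0,0.5],[0,0,3,0,1],[0,0,3,0,1]]])

```text
t: 19.73
eef_pos: [467.1, 377.3, 14.3]
tcp_rot: [3.142, -0.0, -0.159]
ft_force: [-0.4, 0.0, 0.7]
opening: 0.829
grip_force: 0.0
```

Call:
step_arm(plan=[[[0,0,0,0,1],[0,0,0,0,1],[0,0,0,0,1],[0,0,-15,0,1],[0,0,-40,0,1],[0,0,-75,0,1],[0,0,-110,0,1],[0,0,-130,0,1]]])

```text
t: 20.4
eef_pos: [467.7, 377.8, 147.8]
tcp_rot: [-3.139, -0.003, -0.159]
ft_force: [-0.2, 0.4, -0.2]
opening: 0.998
grip_force: 0.0
```

```bash
python3 - <<'E'
from h import *
f=np.load('w3.npz'); c=[f[k] for k in f]
e=p2w(c,[(294.5,154),(356,152.5)],42)[:,:2]; g=e.mean(0); a=np.radians(-8.5)
print(e.round(1),"centre",(g-80*np.array([np.cos(a),np.sin(a)])).round(1))
go(633,197.5,140,-8.5)
E
```

```text
[[715.2 218.3]
 [706.7 156. ]] centre [631.8 199. ]
t 20.4 tcp [467.7 377.8 147.8] yaw -9.1 rot [-3.139e+00 -3.000e-03 -1.590e-01] open 0.998 grip 0.0 F [-0.2  0.4 -0.2]
shift [191.8 151.9   7.8  -0.6]
```

Dish centre (632,198), yaw about -8.

Call:
step_arm(plan=[[[20,15,0,0,1],[50,40,0,0,1],[80,65,0,-1,1],[111,89,0,-1,1],[142,113,0,-1,1],[168,134,0,-1,1],[185,147,0,-1,1],[191,151,0,-1,1]]])

```text
t: 21.07
eef_pos: [633.6, 195.2, 144.0]
tcp_rot: [3.141, -0.0, -0.144]
ft_force: [-0.5, -0.3, -1.1]
opening: 0.998
grip_force: 0.0
```

```bash
python3 -c "
from h import *
c=cal('wrist'); im=env.read_camera('wrist')
go(632,198,10,-8)
c2=cal('scene');im=env.read_camera('scene');print(w2p(c2,[[467.5,377,49],[483.5,9.5,49],[632,198,42]]).round(1));cv2.imwrite('pics/s3.png',cv2.resize(im[100:250,260:460],None,fx=4,fy=4))"
```

```text
t 21.12 tcp [633.3 195.7 143.9] yaw -8.3 rot [ 3.141 -0.    -0.144] open 1.0 grip 0.0 F [ 0.2 -1.3  0.6]
shift [ -1.7  -2.  133.9  -0.3]
[[393.1 126.1]
 [299.3 189.9]
 [392.8 188.4]]
```

View pics/s3.png

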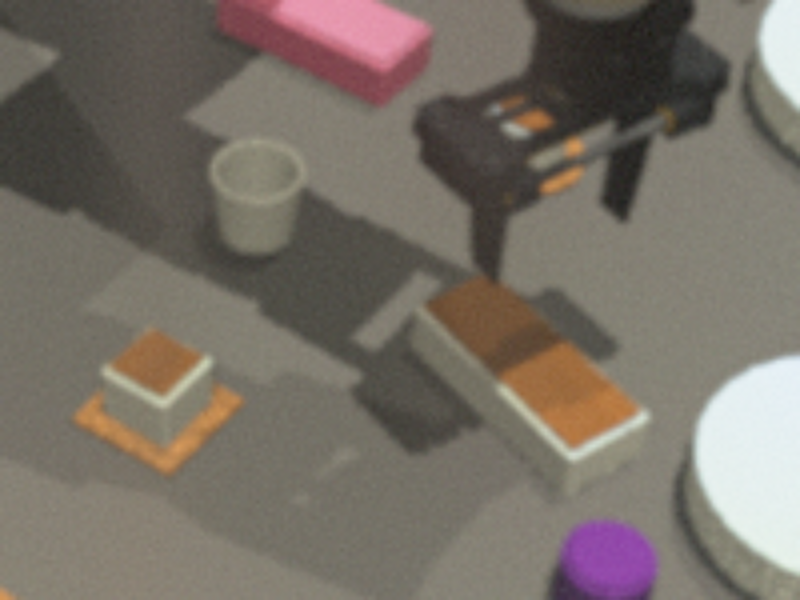

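The square pot at crop (157,385) is well placed, and the dish at (530,370) is bare and clear of the purple pot. I descend on the dish.

Call:
step_arm(plan=[[[-1,-2,15,0,1],[-1,-2,45,0,1],[-1,-2,75,0,1],[-1,-2,100,0,1],[-1,-2,118,0,1],[-1,-2,128,0,1],[-1,-2,131,0,1],[-1,-2,131,0,1]]])

```text
t: 21.83
eef_pos: [630.5, 201.0, 13.2]
tcp_rot: [3.141, 0.001, -0.14]
ft_force: [-0.8, -0.3, 0.0]
opening: 0.998
grip_force: 0.0
```

Call:
step_arm(plan=[[[0,0,0,0,0.5],[0,0,0,0,0.5],[0,0,0,0,-1],[0,0,0,0,-1],[0,0,0,0,-1],[0,0,0,0,-1],[0,0,0,0,-1],[0,0,0,0,-1]]])

```text
t: 22.5
eef_pos: [631.1, 199.5, 14.1]
tcp_rot: [3.141, -0.0, -0.141]
ft_force: [-0.3, -4.9, 4.3]
opening: 0.69
grip_force: 30.0
```

```bash
python3 -c "
from h import *
go(603,-187.5,90,14.8)"
```

```text
t 22.5 tcp [631.1 199.5  14.1] yaw -8.1 rot [ 3.141 -0.    -0.141] open 0.69 grip 30.0 F [-0.3 -4.9  4.3]
shift [ 26.6 387.1 -75.9 -22.9]
```

Call:
step_arm(plan=[[[0,0,-3,0,-1],[0,0,-12,0,-1],[0,0,-30,0,-1],[0,0,-52,0,-1],[1,15,-70,-1,-1],[3,40,-78,-3,-1],[5,70,-80,-5,-1],[7,100,-80,-7,-1]]])

```text
t: 23.17
eef_pos: [623.8, 99.6, 94.7]
tcp_rot: [-3.141, -0.002, -0.016]
ft_force: [-0.0, 0.1, -5.2]
opening: 0.691
grip_force: 30.0
```

```bash
python3 -c "
from h import *
go(603,-187.5,90,14.8)"
```

```text
t 23.17 tcp [623.8  99.6  94.7] yaw -0.9 rot [-3.141e+00 -2.000e-03 -1.600e-02] open 0.691 grip 30.0 F [-0.   0.1 -5.2]
shift [-16.1 287.4   4.7 -15.7]
```

Call:
step_arm(plan=[[[-2,35,0,-2,-1],[-4,72,0,-4,-1],[-6,109,0,-6,-1],[-8,146,0,-8,-1],[-10,183,0,-10,-1],[-12,220,0,-12,-1],[-14,252,0,-14,-1],[-16,275,0,-16,-1]]])

```text
t: 23.83
eef_pos: [602.1, -177.2, 93.7]
tcp_rot: [3.141, -0.0, 0.26]
ft_force: [0.6, 1.1, -4.9]
opening: 0.693
grip_force: 30.0
```

```bash
python3 -c "
from h import *
go(603,-187.5,18,14.8)"
```

```text
t 23.83 tcp [ 602.1 -177.2   93.7] yaw 14.9 rot [ 3.141 -0.     0.26 ] open 0.693 grip 30.0 F [ 0.6  1.1 -4.9]
shift [-1.8 10.2 75.7  0.1]
```

Call:
step_arm(plan=[[[-1,9,5,0,-1],[-1,9,20,0,-1],[-1,9,35,0,-1],[-1,9,47,0,-1],[-1,9,55,0,-1],[-1,9,60,0,-1],[-1,9,62,0,-1],[-1,9,62,0,-1]]])

```text
t: 24.5
eef_pos: [604.0, -183.1, 31.2]
tcp_rot: [-3.141, 0.0, 0.26]
ft_force: [-1.0, 0.5, -4.9]
opening: 0.689
grip_force: 30.0
```

```bash
python3 -c "
from h import *
c=cal('wrist');im=env.read_camera('wrist');cv2.imwrite('pics/w4.png',im)
go(603,-187.5,18,14.8)"
```

```text
t 24.55 tcp [ 604.2 -183.3   31.6] yaw 14.9 rot [ 3.141 -0.     0.26 ] open 0.692 grip 30.0 F [ 0.4  0.2 -4.9]
shift [-2.2  3.8 13.6  0.1]
```

View pics/w4.png

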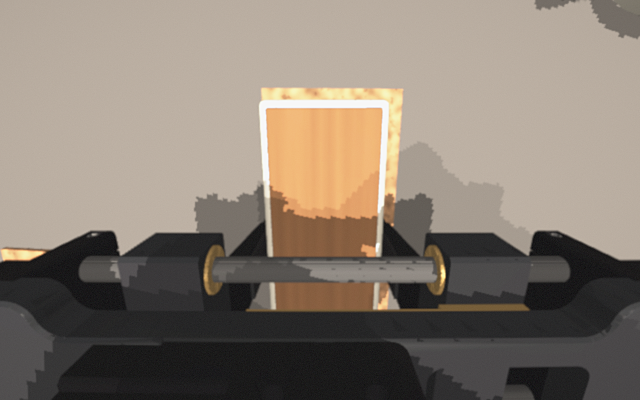

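The dish at (325,105) lies parallel to the mat and needs about 4 mm to the right (+y of the tool), which matches the computed shift.

Call:
step_arm(plan=[[[-1,4,3,0,-1],[-2,4,6,0,-1],[-2,4,9,0,-1],[-2,4,11,0,-1],[-2,4,12,0,-1],[-2,4,12,0,-1],[-2,4,12,0,-1],[-2,4,12,0,-1]]])

```text
t: 25.22
eef_pos: [603.1, -187.8, 19.4]
tcp_rot: [3.141, -0.0, 0.26]
ft_force: [-0.0, -0.1, -5.1]
opening: 0.691
grip_force: 30.0
```

```bash
python3 -c "
from h import *
go(603,-187.5,18,14.8)"
```

```text
t 25.22 tcp [ 603.1 -187.8   19.4] yaw 14.9 rot [ 3.141 -0.     0.26 ] open 0.691 grip 30.0 F [-0.  -0.1 -5.1]
shift [ 0.  -0.3  1.4  0.1]
```

Call:
step_arm(plan=[[[0,0,1,0,-1],[0,0,1.5,0,-1],[0,0,1.5,0,-1],[0,0,1.5,0,-1],[0,0,1.5,0,0.6],[0,0,1.5,0,0.6],[0,0,1.5,0,1],[0,0,1.5,0,1]]])

```text
t: 25.88
eef_pos: [603.1, -187.9, 18.0]
tcp_rot: [3.141, -0.0, 0.26]
ft_force: [0.0, 0.5, -0.8]
opening: 0.886
grip_force: 0.0
```

Call:
step_arm(plan=[[[0,0,0,0,1],[0,0,0,0,1],[0,0,0,0,1],[0,0,-10,0,1],[0,0,-35,0,1],[0,0,-70,0,1],[0,0,-110,0,1],[0,0,-150,0,1]]])

```text
t: 26.55
eef_pos: [602.6, -187.6, 170.0]
tcp_rot: [-3.141, 0.0, 0.26]
ft_force: [0.8, -0.4, -0.1]
opening: 0.997
grip_force: 0.0
```

Call:
step_arm(plan=[[[20,0,-30,0,1],[50,0,-70,0,1],[60,0,-100,0,1],[60,0,-120,0,1],[60,0,-120,0,1],[60,0,-120,0,1],[60,0,-120,0,1],[60,0,-120,0,1]]])

```text
t: 27.22
eef_pos: [660.3, -172.4, 286.6]
tcp_rot: [-3.14, 0.002, 0.26]
ft_force: [0.6, 0.6, -0.3]
opening: 0.998
grip_force: 0.0
```

```bash
python3 -c "
from h import *
s=env.read_camera('side');cv2.imwrite('pics/side5.png',cv2.resize(s[140:360,180:440],(780,560+100)[:1]+(600,)))
im=env.read_camera('scene');cv2.imwrite('pics/s5.png',cv2.resize(im[100:320,120:440],(800,550)))
c=cal('scene');print(w2p(c,[[603,-187.5,46],[467.5,377,49],[483.5,9.5,49],[435,-388,44]]).round(1))"
```

```text
[[266.9 261.4]
 [393.1 126.1]
 [299.3 189.9]
 [151.6 263.4]]
```

View pics/s5.png

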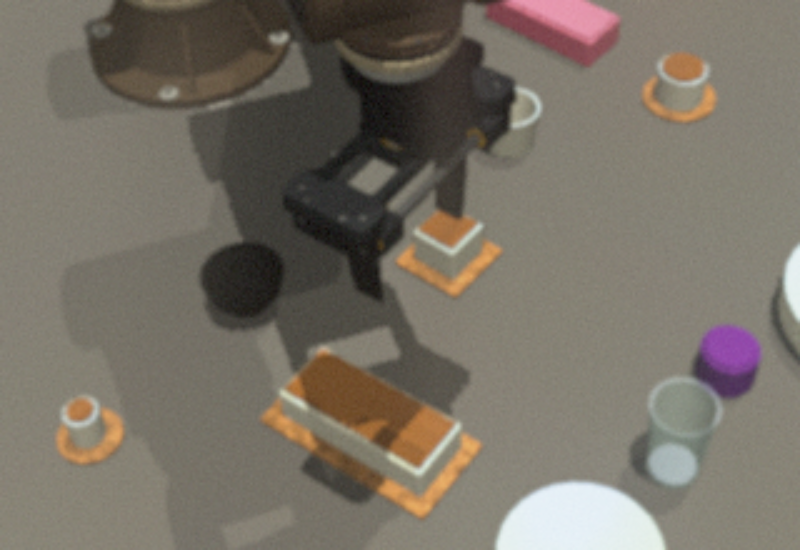

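View pics/side5.png

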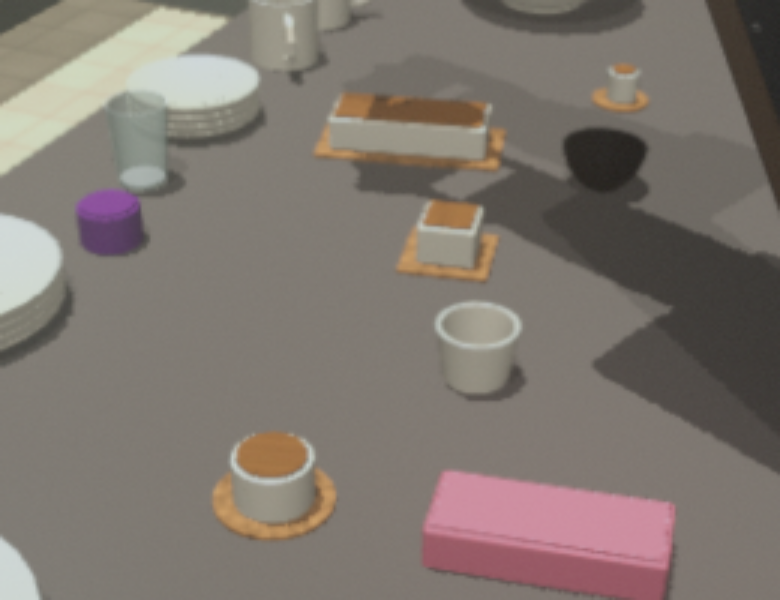

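Both views show all four pieces upright and centred on their own mats: dish (370,425), square pot (448,245), round pot (683,82) and small pot (82,420) in the scene crop. The cup and bowl are where they were and the gripper is clear.

```bash
python3 -c "
from h import *
print(env.job_done())"
```

```text
the job is handed in; nothing more can be done
None
```

The job is handed in at about 27 s: all four pieces stand upright and centred on their own mats, the cup and bowl were left untouched, and the judge returned no result to confirm it.

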